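Start a cable test: rocker, yellow key, green key

ROBOT

A 6-joint arm with a two-finger parallel gripper is mounted at the origin on the work surface. World frame = base frame: x ahead of the robot, y to its left, z up, the work surface at z = 0. Lengths are in mm, angles in rad, forces in N, time in s.
With the tool pointing down it reaches from about 350 to 975 mm from the base axis. Payload 7.1 kg.
Tool frame: the origin (TCP) lies on the mounting face of the last link; the fingertips stand 182 mm ahead of it and the grasp point (between the pads) lies 163 mm ahead of it (ctrl.tcp_to_tips is the distance from the TCP to the fingertips, in mm); z points along the fingers, y is the direction in which the jaws open and shut (so a half turn about z gives the same grasp; the last joint's range is limited). The gripper opens to 88 mm and grips with 3 to 60 N. Pads are 20 mm wide; open, the fingers measure 115 mm over their backs; the gripper's body (75 mm by 178 mm) begins 61 mm behind the grasp point.
Start: joints at [1.179, 0.423, 1.63, -0, 1.089, -0.019], TCP at [227.609, 582.066, 404.675] pointing down, gripper open.
Joint ranges: [-3, 3], [-0.9, 2.11], [0.09, 2.58], [-1.31, 4.45], [0.11, 2.69], [-2.54, 2.54]. Speed limits (rad/s): [2.39, 2.39, 3.01, 3.14, 3.14, 3.14].

INTERFACE

Orientations are given as a rotation vector (axis times angle).
In Python, from workcell import ctrl gives the robot as it stands. The module is installed in compiled form; this text tells all that it offers.
- The arm moves only by the tool send_rows, never from a script. Its argument "commands" is a list of rows, each an object with "translation": the shift along the world's x, y, z normalised to -1 to 1, where 1 is 0.1 m, a list of three; "twist": the turn, a rotation vector about the world's x, y, z normalised to -1 to 1, where 1 is 0.5 rad, a list of three. A call has exactly 10 rows; each row is the pose to reach, as a shift and turn from the pose commanded when the call began; what a row does not reach only later rows make up. A row lasts 1/10 s, in which the tool goes at most 50 mm and 8.59 degrees, less where a joint would pass 70% of its speed; a pose out of reach is approached as far as the arm can. A call with a number of a shift or a turn outside -1 to 1 is refused whole. A call with a gripper value outside its range is refused whole. "grip" is the closure, from -1 (fully open) to 1 (shut), set as the call begins (left out, the last holds). The fingers move at their own pace and stop on an object; the grip force is fixed at half the most. Time passes only in rows, so rows that repeat a pose let the fingers close, or fill a call up. It gives the time, the measured TCP pose, the force and the opening at its end, in the units of the state.
- ctrl.get_obs(): the state, without advancing time (a new reading comes with each control period).
- ctrl.get_image(name): name is "side" or "top"; returns a dict with "img" (384x512x3 uint8, red, green, blue), "intrinsics" (3x3 intrinsics, pixels), "cam_to_world" (4x4, takes a point from camera to world coordinates). Camera axes: x right, y down, z forward; pixel columns grow to the right and rows downward; lengths in mm; the calibration is good to about 2 mm. A picture is of the moment at which its call begins. There is no depth.
- ctrl.close_job(): hands the job in, once; it reports no verdict.
The state is a dict: "t": time; "qpos": joint angles; "qvel": joint speeds; "joint_torque": joint torques, N m; "ee_pos": TCP position; "orientation": TCP orientation; "ft_force": force on the tool from outside, world axes, zero at the start; "moment": the same for the moment, N m; "width": finger opening in mm.
Only numpy, scipy, OpenCV 4.12 (cv2) and the standard library are available. Lean on these libraries where they do the work, as an engineer would, in place of code of your own. Each camera call takes 0.05 s, during which the arm holds its last target. There are 200 camera calls.

TASK

Start the cable test by pushing with the closed fingertips: first press the red rocker on the black power unit fully over to ON (the raised end with the white bar), then press the yellow key on the grey tester all the way down, and last the green key all the way down; the keys lock down by themselves. Leave the blue and red keys up, do not shift or lift the power unit, and leave the other things on the bench where they are.

Things in the scene. Friction and masses are not known exactly. Their poses are not given: they have to be found in the camera images.
- power_unit: black power unit, a box 150 mm (x) by 110 mm (y) by 75 mm high, 1.8 kg, standing loose on rubber feet on the bench; origin at the centre of its underside, z up, its front (with one red and one blue socket) faces its own -x. A large red paddle rocker is on its top, nearer the front.
- rocker (a joint): red paddle rocker, 56 mm (unit's x) by 30 mm wide, rad: 0 = off, 0.30 = fully on, pivot along the unit's y, 25 mm in front of its centre, 86 mm above the bench. Two 28 mm wings form a shallow V. Off: front wing (ON, white cross bar) slants up 0.30 rad, tip 94 mm above the bench, rear wing level. On: front wing level, top 86 mm up. About 3 N pushes the ON wing down; it stays where left.
- rocker_on_mark (a point): point on the upper face of the rocker's ON wing, on its white cross bar, 20 mm from the pivot; moves with the rocker: 92 mm above the bench when off, 86 mm when on. Push down here; do not overlap the rear wing behind the pivot. The housing around it is 78 mm high at most.
- tester: light grey cable tester, a fixed box 160 mm (x) by 230 mm (y) by 60 mm high; origin at the centre of its underside, z up, its front (with a row of six black sockets) faces its own -x. Across its top runs a row of four coloured round keys, 52 mm apart along the tester's y, 35 mm in front of its centre; the order of the colours differs each time. Behind the keys are a small flat screen and a loose plug.
- key_yellow (a joint): yellow key: upright round yellow plastic cap, 24 mm across, in a 34 mm aluminium collar (4 mm high) on the tester. Value in m: 0 = up, 0.006 = fully down. Moving it takes about 3 N; it locks where it is pushed to, does not spring back. To be pressed second.
- key_yellow_top (a point): centre of the upper face of the yellow key; moves with it: 74 mm above the bench when up, 68 mm when fully down (still 4 mm proud of its collar).
- key_green (a joint): green key: upright round green plastic cap, 24 mm across, in a 34 mm aluminium collar (4 mm high) on the tester. Value in m: 0 = up, 0.006 = fully down. Moving it takes about 3 N; it locks where it is pushed to, does not spring back. To be pressed last.
- key_green_top (a point): centre of the upper face of the green key; moves with it: 74 mm above the bench when up, 68 mm when fully down (still 4 mm proud of its collar).
- key_blue (a joint): blue key: upright round blue plastic cap, 24 mm across, in a 34 mm aluminium collar (4 mm high) on the tester. Value in m: 0 = up, 0.006 = fully down. Moving it takes about 3 N; it locks where it is pushed to, does not spring back. Must be left up.
- key_blue_top (a point): centre of the upper face of the blue key; moves with it: 74 mm above the bench when up, 68 mm when fully down (still 4 mm proud of its collar).
- key_red (a joint): red key: upright round red plastic cap, 24 mm across, in a 34 mm aluminium collar (4 mm high) on the tester. Value in m: 0 = up, 0.006 = fully down. Moving it takes about 3 N; it locks where it is pushed to, does not spring back. Must be left up.
- key_red_top (a point): centre of the upper face of the red key; moves with it: 74 mm above the bench when up, 68 mm when fully down (still 4 mm proud of its collar).
- tape_roll: bystander: loose roll of blue tape, 56 mm across, 18 mm high, lying flat on the rear of the power unit's top; origin at the centre of its underside.
- plug: bystander: loose black connector plug, 22 x 38 x 20 mm, on the tester's top behind the keys; origin at the centre of its underside.
- flux_jar: bystander: loose flux jar with a red cap, 48 mm across, 55 mm high, between the two units; origin at the centre of its underside.
- screwdriver: bystander: loose screwdriver lying in front of the units, nearest the robot; its length is its own x.
- flux_brush: bystander: loose brush, 140 mm long, lying in front of the units, nearest the robot; its length is its own x.
- solder_spool: bystander: loose solder spool, 54 mm across, 40 mm high, standing on its flange at one side of the bench; origin at the centre of its underside.
- parts_tray: bystander: loose blue tray 100 x 70 x 30 mm at one side of the bench; origin at the centre of its underside.
Things that resemble listed ones, but are neither listed nor needed, are in the scene too. What is shaped like the power_unit but turquoise is not meant.

How it is judged (in metres and radians):
On the way, in this order (a step that is already met when the one before it is completed fails the run):
1. the rocker is fully over to on (value of joint rocker above 0.25 rad), for 0.1 s.
2. then the yellow key is fully down (value of joint key_yellow above 0.0048 m), for 0.1 s.
3. then the green key is fully down (value of joint key_green above 0.0048 m), for 0.1 s.
At the end, for the whole second after the job is handed in: the rocker is on (over 0.25 of its 0.30 rad), the yellow and green keys are down (over 4.8 of their 6 mm), the blue and red keys are up (under 2 mm), and the power unit stands still (value of joint rocker above 0.25 rad and value of joint each of key_yellow, key_green above 0.0048 m and value of joint each of key_blue, key_red below 0.002 m and linear speed of power_unit below 0.02 m/s); the robot touches nothing.
It fails at once if the blue or the red key is pressed down by 2 mm or more (value of joint any of key_blue, key_red above 0.002 m).
It fails at once if the power unit is lifted, tipped (0.15 rad) or shifted by more than 25 mm (height (world z) of power_unit above 0.012 m or distance of power_unit from where it was at the start of the episode above 0.025 m or angle between power_unit's own z axis and vertical above 0.15 rad).
It fails at once if one of the loose bystanders (tape roll, plug, jar, screwdriver, brush, spool, tray) is moved or lifted by more than 25 mm (distance of any of tape_roll, plug, flux_jar, screwdriver, flux_brush, solder_spool, parts_tray from where it was at the start of the episode above 0.025 m).
It also fails if it takes over 42 s, if anything falls off the work surface, if the arm or the gripper's body presses on something with over 40 N, if the wrist force passes 120 N, or if a joint passes its speed limit or range.

## Working session

There is one attempt and no reset: what is moved stays moved. The work goes in short steps, Python scripts to look and compute and a tool call to move; the robot and the scene stay as the last step left them, time stands still between calls to the robot, and variables do not carry over. Pictures are saved under pics/ and viewed, about 8 in all and at most 12, crops included, and the job is handed in when it is done.

Besides the shell and the picture viewer there is one more tool, called as a command line: name --argument value ..., lists and objects as JSON in quotes. send_rows: Moves the arm, as the interface text tells. Its arguments: {"type":"object","properties":{"commands":{"type":"array","items":{"type":"object","properties":{"translation":{"type":"array","items":{"type":"number"}},"twist":{"type":"array","items":{"type":"number"}}}}},"grip":{"type":"number"}},"required":["commands"]}

```bash
mkdir -p pics
cat > h.py <<'E'
import numpy as np, cv2
from workcell import ctrl
def snap(n,f):
    d=ctrl.get_image(n); np.savez(f'pics/{f}.npz',**d); cv2.imwrite(f'pics/{f}.png',d['img'][:,:,::-1]); return d
def crop(f,x0,y0,x1,y1,s,out):
    i=cv2.imread(f'pics/{f}.png')[y0:y1,x0:x1]; cv2.imwrite(f'pics/{out}.png',cv2.resize(i,None,fx=s,fy=s,interpolation=cv2.INTER_CUBIC))
def w(f,u,v,z):
    d=np.load(f'pics/{f}.npz'); T=d['cam_to_world']; r=T[:3,:3]@np.linalg.solve(d['intrinsics'],[u,v,1]); c=T[:3,3]
    return c+r*(z-c[2])/r[2]
def px(f,p):
    d=np.load(f'pics/{f}.npz'); T=d['cam_to_world']; q=d['intrinsics']@(T[:3,:3].T@(np.array(p)-T[:3,3])); return q[:2]/q[2]
E
python3 - <<'E'
from h import *
a=snap('top','top0')['img'];b=snap('side','side0')['img']
cv2.imwrite('pics/both.png',cv2.resize(np.vstack([a,b])[:,:,::-1],None,fx=.78,fy=.78))
o=ctrl.get_obs();print(o['ee_pos'],o['orientation'],o['ft_force'],o['width'],ctrl.tcp_to_tips,o['t'])
for n in('top0','side0'):print(np.load(f'pics/{n}.npz')['cam_to_world'])
E
```

```text
[227.52749501 581.84974569 403.98905697] [-5.82195409e-01 -3.08691395e+00  2.07029671e-03] [-0.29869188  0.91963332 -1.14982987] 87.82648386643426 182.0 0.1
[[ 2.48613774e-02 -9.91334217e-01  1.28989853e-01  3.73956322e+02]
 [-9.99690497e-01 -2.45365671e-02  4.10686727e-03 -1.86149431e+01]
 [-9.06309863e-04 -1.29052033e-01 -9.91637409e-01  1.24298519e+03]
 [ 0.00000000e+00  0.00000000e+00  0.00000000e+00  1.00000000e+00]]
[[ 9.55560354e-01 -2.10331956e-01  2.06554784e-01  2.75253244e+02]
 [-2.94493102e-01 -7.12808171e-01  6.36536193e-01 -7.01768091e+02]
 [ 1.33500355e-02 -6.69077708e-01 -7.43072538e-01  9.17592098e+02]
 [ 0.00000000e+00  0.00000000e+00  0.00000000e+00  1.00000000e+00]]
```

View pics/top0.png

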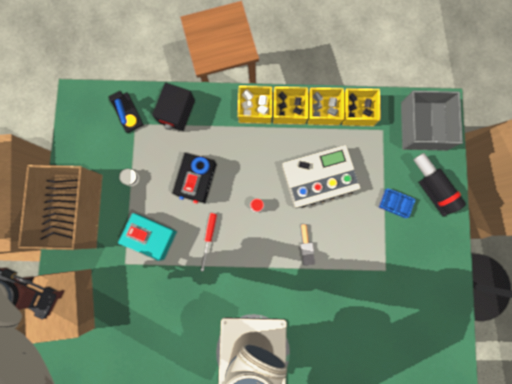

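View pics/side0.png

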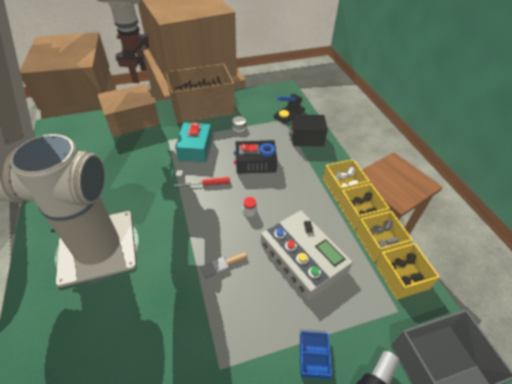

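Top view: the black unit with rocker and tape is at (194,177). The turquoise twin (146,236) and the plain black box (175,106) don't fit. Tester keys are blue (303,191), red (318,187), yellow (332,183) and green (346,179). I'll confirm in one enlarged crop.

Run:
```python
from h import *
crop('top0',165,140,225,210,8,'c1'); crop('top0',275,140,365,215,6,'c2'); crop('side0',225,130,285,180,8,'c3')
a,b,c=[cv2.imread(f'pics/{n}.png') for n in('c1','c2','c3')]
def fit(i): return cv2.resize(i,(int(i.shape[1]*380/i.shape[0]),380))
cv2.imwrite('pics/c12.png',np.hstack([cv2.resize(a,(342,400)),cv2.resize(b,(456,380)) if 0 else cv2.resize(b,(456,400))]))
# key centroids by hue
for f,z in (('top0',74),('side0',74)):
  hsv=cv2.cvtColor(cv2.imread(f'pics/{f}.png'),cv2.COLOR_BGR2HSV)
  for n,lo,hi in(('red',0,8),('red2',170,180),('yel',22,34),('grn',45,75),('blu',105,125)):
    m=cv2.inRange(hsv,(lo,120,80),(hi,255,255))
    k,_,s,cc=cv2.connectedComponentsWithStats(m)
    for i in range(1,k):
      x,y=cc[i]
      if s[i][4]>12 and ((f=='top0' and 165<x<365 and 140<y<215) or (f=='side0' and 225<x<350 and 130<y<300)): print(f,n,s[i],cc[i].round(1),w(f,x,y,z).round(1))
```

```text
top0 red [183 174  15  18 160] [190.3 182.1] [559.1 224.   74. ]
top0 red [315 184   6   6  31] [317.5 186.6] [ 554.6 -202.3   74. ]
top0 red [251 199  13  12 124] [256.7 204.4] [489.6  -0.7  74. ]
top0 red [193 200   5   3  14] [195.1 200.9] [496.2 204.7  74. ]
top0 yel [329 180   8   6  34] [332.4 182.3] [ 570.3 -252.3   74. ]
top0 grn [345 176   5   5  21] [347. 178.] [ 586.1 -301.3   74. ]
top0 blu [190 157  20  18 237] [199.8 165.1] [618.  194.9  74. ]
top0 blu [300 189   6   5  24] [302.7 190.9] [ 538.8 -153.    74. ]
side0 red [241 144  16   7 101] [249.2 146.9] [561.3 234.8  74. ]
side0 red [244 197  12  11 110] [249.4 201.9] [485.1 -20.6  74. ]
side0 red [288 240   7   8  41] [290.9 243.6] [ 554.6 -205.4   74. ]
side0 yel [299 253   8   8  49] [302.6 256.5] [ 570.5 -254.6   74. ]
side0 grn [313 268   5   6  26] [315.  270.5] [ 586.  -305.1   74. ]
side0 blu [260 143  15  13 161] [266.9 149. ] [620.3 205.3  74. ]
side0 blu [278 229   5   6  27] [279.9 231.4] [ 539.  -155.9   74. ]
```

View pics/c12.png

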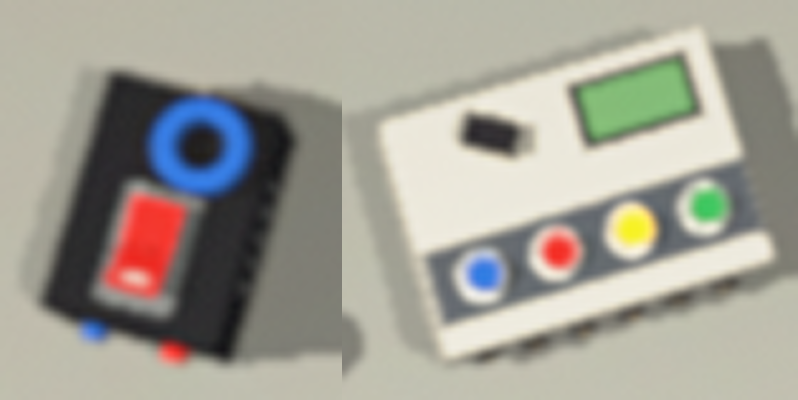

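View pics/c3.png

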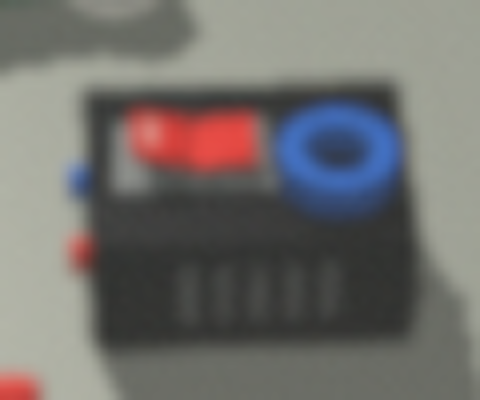

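The crop confirms both: the white ON bar lies at the front end, beside the sockets, at about (188.5,188.3) in the top image. The key order in y is blue, red, yellow, green. Next I'll work out the mark and unit yaw.

Run:
```python
from h import *
print('bar top',w('top0',188.3,188.1,92),'side',w('side0',243.4,145.9,92))
r=w('top0',190.3,182.1,88);print('rocker c',r,w('side0',249.2,146.9,88))
# refine bar by whiteness inside rocker (min of G excess)
for f,(x0,y0,x1,y1) in(('top0',(184,184,195,193)),('side0',(239,142,250,151))):
  i=cv2.imread(f'pics/{f}.png').astype(int)[y0:y1,x0:x1]; print(f);print(i[:,:,2]);print(i[:,:,1])
tape=(w('top0',199.8,165.1,93)+w('side0',266.9,149,86))/2; print('tape',tape)
e=w('top0',165+115/5.7,140+75/5.71,75),w('top0',165+45/5.7,140+300/5.71,75); d=e[0]-e[1];print(d,np.arctan2(d[1],d[0]))
from scipy.spatial.transform import Rotation as R
print(R.from_rotvec(ctrl.get_obs()['orientation']).as_matrix().round(3))
```

```text
bar top [536.19845446 225.84498884  92.        ] side [536.38476984 225.90388099  92.        ]
rocker c [556.99613305 221.10119572  88.        ] [556.362121   219.17552244  88.        ]
top0
[[149 208 233 237 237 237 234 232 235 239 226]
 [172 222 235 238 237 236 236 236 237 236 208]
 [197 230 237 237 237 236 236 237 237 226 181]
 [222 236 238 237 237 237 237 238 236 214 156]
 [229 238 239 239 239 239 239 239 233 197 137]
 [222 232 236 238 239 240 240 239 226 173 120]
 [186 200 216 227 232 234 237 237 215 154 108]
 [158 165 176 189 197 204 217 222 194 148 116]
 [139 146 148 153 160 165 174 179 168 150 134]]
[[108  93  64  46  43  45  47  46  46  53  66]
 [112  87  56  46  41  42  44  43  45  53  72]
 [104  81  68  69  66  60  51  44  44  55  81]
 [ 93  88 111 133 139 126  98  67  49  61  87]
 [ 85  94 136 173 188 180 146  98  63  72  92]
 [ 98  92 113 141 160 166 148 105  74  81  97]
 [129 117 108 107 109 117 109  87  80  93  99]
 [149 147 140 131 123 114 103  99 106 116 114]
 [140 147 145 145 146 143 138 135 139 142 136]]
side0
[[ 71  73  78  82  79  74  71  68  67  65  65]
 [ 60  7
[... 272 characters left out ...]
]
 [116 139 154 165 174 179 183 184 185 194 215]
 [117 137 142 139 134 132 137 143 148 159 179]]
[[ 73  73  72  70  68  67  66  66  67  66  65]
 [ 60  62  63  64  67  65  60  59  60  60  60]
 [ 72  75  75  80  88  83  69  60  62  61  62]
 [ 93 102  97 100 112 105  81  66  62  64  67]
 [109 120 112 110 125 117  87  68  65  67  70]
 [114 127 115 105 117 110  85  68  66  67  72]
 [115 129 114  96  95  90  75  65  65  67  73]
 [117 132 121  97  83  72  67  63  63  67  73]
 [119 136 132 114  94  75  70  68  68  69  72]]
tape [614.7189228  191.88855791  89.5       ]
[135.52802386 -33.91263446   0.        ] -0.2451913519020471
[[-0.931  0.364 -0.   ]
 [ 0.364  0.931 -0.001]
 [ 0.    -0.001 -1.   ]]
```

send_rows --commands '[{"translation": [0.04,-0.05,0],"twist": [0,0,0]},{"translation": [0.13,-0.15,0],"twist": [0,0,0]},{"translation": [0.23,-0.26,0],"twist": [0,0,0]},{"translation": [0.34,-0.38,0],"twist": [0,0,0]},{"translation": [0.45,-0.51,0],"twist": [0,0,0]},{"translation": [0.55,-0.63,0],"twist": [0,0,0]},{"translation": [0.64,-0.74,0],"twist": [0,0,0]},{"translation": [0.72,-0.83,0],"twist": [0,0,0]},{"translation": [0.77,-0.89,0],"twist": [0,0,0]},{"translation": [0.77,-0.89,0],"twist": [0,0,0]}]' --grip 1

```text
t: 1.1
ee_pos: [305.3, 492.4, 404.7]
orientation: [0.584, 3.087, -0.0]
ft_force: [-0.3, 0.3, -0.3]
width: 11.1
```

send_rows --commands '[{"translation": [0.04,-0.05,0],"twist": [0,0,0]},{"translation": [0.13,-0.15,0],"twist": [0,0,0]},{"translation": [0.23,-0.26,0],"twist": [0,0,0]},{"translation": [0.34,-0.38,0],"twist": [0,0,0]},{"translation": [0.45,-0.51,0],"twist": [0,0,0]},{"translation": [0.55,-0.63,0],"twist": [0,0,0]},{"translation": [0.64,-0.74,0],"twist": [0,0,0]},{"translation": [0.72,-0.83,0],"twist": [0,0,0]},{"translation": [0.77,-0.89,0],"twist": [0,0,0]},{"translation": [0.77,-0.89,0],"twist": [0,0,0]}]'

```text
t: 2.1
ee_pos: [382.3, 403.3, 404.7]
orientation: [0.584, 3.087, -0.0]
ft_force: [-0.6, 0.1, -0.6]
width: 0.8
```

send_rows --commands '[{"translation": [0.04,-0.05,0],"twist": [0,0,0]},{"translation": [0.13,-0.15,0],"twist": [0,0,0]},{"translation": [0.23,-0.26,0],"twist": [0,0,0]},{"translation": [0.34,-0.38,0],"twist": [0,0,0]},{"translation": [0.45,-0.51,0],"twist": [0,0,0]},{"translation": [0.55,-0.63,0],"twist": [0,0,0]},{"translation": [0.64,-0.74,0],"twist": [0,0,0]},{"translation": [0.72,-0.83,0],"twist": [0,0,0]},{"translation": [0.77,-0.89,0],"twist": [0,0,0]},{"translation": [0.77,-0.89,0],"twist": [0,0,0]}]'

```text
t: 3.1
ee_pos: [459.2, 314.4, 404.7]
orientation: [0.584, 3.087, 0.0]
ft_force: [-0.2, 1.0, 1.2]
width: 0.3
```

send_rows --commands '[{"translation": [0.04,-0.05,0],"twist": [0,0,0]},{"translation": [0.13,-0.15,0],"twist": [0,0,0]},{"translation": [0.23,-0.26,0],"twist": [0,0,0]},{"translation": [0.34,-0.38,-0.1],"twist": [0,0,0]},{"translation": [0.45,-0.51,-0.25],"twist": [0,0,0]},{"translation": [0.55,-0.63,-0.4],"twist": [0,0,0]},{"translation": [0.64,-0.74,-0.55],"twist": [0,0,0]},{"translation": [0.72,-0.83,-0.7],"twist": [0,0,0]},{"translation": [0.77,-0.89,-0.8],"twist": [0,0,0]},{"translation": [0.77,-0.89,-0.8],"twist": [0,0,0]}]'

```text
t: 4.1
ee_pos: [535.7, 225.1, 322.6]
orientation: [-0.583, -3.084, 0.003]
ft_force: [-0.3, -0.0, -0.9]
width: 0.5
```

send_rows --commands '[{"translation": [0,0,-0.1],"twist": [0,0,0]},{"translation": [0,0,-0.25],"twist": [0,0,0]},{"translation": [0,0,-0.38],"twist": [0,0,0]},{"translation": [0,0,-0.44],"twist": [0,0,0]},{"translation": [0,0,-0.48],"twist": [0,0,0]},{"translation": [0,0,-0.51],"twist": [0,0,0]},{"translation": [0,0,-0.54],"twist": [0,0,0]},{"translation": [0,0,-0.56],"twist": [0,0,0]},{"translation": [0,0,-0.57],"twist": [0,0,0]},{"translation": [0,0,-0.57],"twist": [0,0,0]}]'

```text
t: 5.1
ee_pos: [535.5, 226.1, 268.3]
orientation: [-0.582, -3.087, -0.0]
ft_force: [-3.6, 0.7, 6.1]
width: 0.1
```

Run:
```python
from h import *
o=ctrl.get_obs();print(o['ee_pos'],o['ft_force'],o['t'])
snap('side','side1');crop('side1',215,100,295,180,7,'c4')
```

```text
[535.53401021 226.14247046 268.25571739] [-3.60537591  0.67045693  6.12436307] 5.1
```

View pics/c4.png

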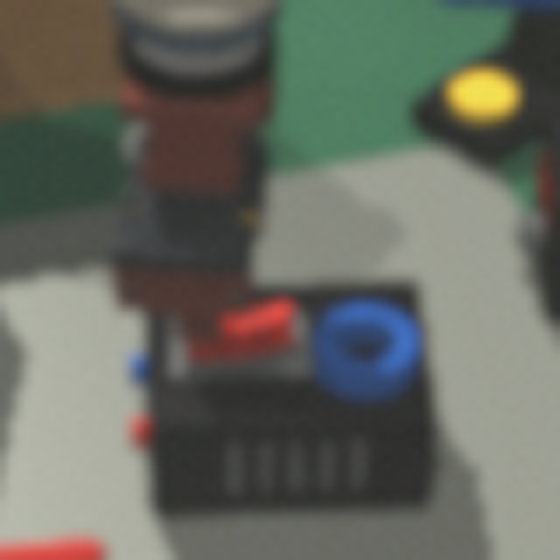

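The rear wing has risen (crop around (260,318)) and the front wing is nearly level. I'll press a few mm more, until the force shows the stop.

send_rows --commands '[{"translation": [0,0,-0.01],"twist": [0,0,0]},{"translation": [0,0,-0.015],"twist": [0,0,0]},{"translation": [0,0,-0.02],"twist": [0,0,0]},{"translation": [0,0,-0.025],"twist": [0,0,0]},{"translation": [0,0,-0.025],"twist": [0,0,0]},{"translation": [0,0,-0.025],"twist": [0,0,0]},{"translation": [0,0,-0.025],"twist": [0,0,0]},{"translation": [0,0,-0.025],"twist": [0,0,0]},{"translation": [0,0,-0.025],"twist": [0,0,0]},{"translation": [0,0,-0.025],"twist": [0,0,0]}]'

```text
t: 6.15
ee_pos: [535.6, 226.2, 267.9]
orientation: [0.582, 3.087, 0.001]
ft_force: [-10.2, -2.1, 25.4]
width: 0.5
```

Force rose to 25 N with no further travel, so that is the stop. Lifting and moving towards yellow, then I'll check the rocker.

send_rows --commands '[{"translation": [0,0,0.03],"twist": [0,0,0]},{"translation": [0,0,0.1],"twist": [0,0,0]},{"translation": [0,0,0.25],"twist": [0,0,0]},{"translation": [0,0,0.4],"twist": [0,0,0]},{"translation": [0.02,-0.1,0.55],"twist": [0,0,0]},{"translation": [0.03,-0.25,0.65],"twist": [0,0,0]},{"translation": [0.04,-0.45,0.7],"twist": [0,0,0]},{"translation": [0.05,-0.65,0.7],"twist": [0,0,0]},{"translation": [0.06,-0.85,0.7],"twist": [0,0,0]},{"translation": [0.07,-0.96,0.7],"twist": [0,0,0]}]'

```text
t: 7.15
ee_pos: [542.5, 127.8, 335.8]
orientation: [0.585, 3.086, -0.0]
ft_force: [-0.2, -0.1, -0.3]
width: 0.6
```

send_rows --commands '[{"translation": [0.01,-0.05,0],"twist": [0,0,0]},{"translation": [0.01,-0.15,0],"twist": [0,0,0]},{"translation": [0.02,-0.28,0],"twist": [0,0,0]},{"translation": [0.03,-0.41,0],"twist": [0,0,0]},{"translation": [0.04,-0.55,0],"twist": [0,0,0]},{"translation": [0.05,-0.68,0],"twist": [0,0,0]},{"translation": [0.06,-0.8,0],"twist": [0,0,0]},{"translation": [0.07,-0.9,0],"twist": [0,0,0]},{"translation": [0.07,-0.96,0],"twist": [0,0,0]},{"translation": [0.07,-0.96,0],"twist": [0,0,0]}]'

```text
t: 8.15
ee_pos: [549.6, 33.3, 335.1]
orientation: [-0.584, -3.087, 0.0]
ft_force: [-1.1, -0.2, 0.8]
width: 0.7
```

send_rows --commands '[{"translation": [0.01,-0.05,0],"twist": [0,0,0]},{"translation": [0.01,-0.15,0],"twist": [0,0,0]},{"translation": [0.02,-0.28,0],"twist": [0,0,0]},{"translation": [0.03,-0.41,0],"twist": [0,0,0]},{"translation": [0.04,-0.55,0],"twist": [0,0,0]},{"translation": [0.05,-0.68,0],"twist": [0,0,0]},{"translation": [0.06,-0.8,0],"twist": [0,0,0]},{"translation": [0.07,-0.9,0],"twist": [0,0,0]},{"translation": [0.07,-0.96,0],"twist": [0,0,0]},{"translation": [0.07,-0.96,0],"twist": [0,0,0]}]'

```text
t: 9.15
ee_pos: [556.6, -62.7, 335.1]
orientation: [-0.584, -3.087, 0.0]
ft_force: [0.8, 1.1, -0.4]
width: 0.7
```

Run:
```python
from h import *
snap('side','side2');crop('side2',225,130,285,180,8,'c5'); print(ctrl.get_obs()['ee_pos'])
```

```text
[556.58579907 -62.23254364 335.13171196]
```

View pics/c5.png

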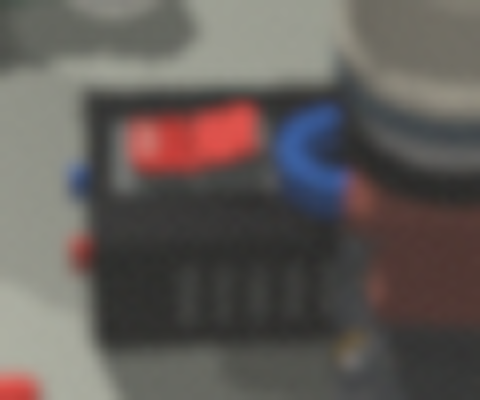

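The rocker is on (front level, rear raised) and the unit has not shifted. On to yellow.

send_rows --commands '[{"translation": [0.01,-0.05,0],"twist": [0,0,0]},{"translation": [0.01,-0.15,0],"twist": [0,0,0]},{"translation": [0.02,-0.28,0],"twist": [0,0,0]},{"translation": [0.03,-0.41,0],"twist": [0,0,0]},{"translation": [0.04,-0.55,0],"twist": [0,0,0]},{"translation": [0.05,-0.68,0],"twist": [0,0,0]},{"translation": [0.06,-0.8,0],"twist": [0,0,0]},{"translation": [0.07,-0.9,0],"twist": [0,0,0]},{"translation": [0.07,-0.96,0],"twist": [0,0,0]},{"translation": [0.07,-0.96,0],"twist": [0,0,0]}]'

```text
t: 10.2
ee_pos: [563.6, -158.7, 335.1]
orientation: [0.584, 3.087, -0.0]
ft_force: [0.1, -0.3, -0.3]
width: 0.3
```

send_rows --commands '[{"translation": [0.01,-0.05,0],"twist": [0,0,0]},{"translation": [0.01,-0.2,0],"twist": [0,0,0]},{"translation": [0.02,-0.4,0],"twist": [0,0,0]},{"translation": [0.03,-0.6,0],"twist": [0,0,0]},{"translation": [0.05,-0.8,0],"twist": [0,0,0]},{"translation": [0.07,-0.96,0],"twist": [0,0,0]},{"translation": [0.07,-0.96,-0.15],"twist": [0,0,0]},{"translation": [0.07,-0.96,-0.35],"twist": [0,0,0]},{"translation": [0.07,-0.96,-0.5],"twist": [0,0,0]},{"translation": [0.07,-0.96,-0.55],"twist": [0,0,0]}]'

```text
t: 11.2
ee_pos: [569.8, -253.1, 277.5]
orientation: [-0.581, -3.083, -0.002]
ft_force: [-0.7, 0.8, -0.2]
width: 0.6
```

Run:
```python
from h import *
print(ctrl.get_obs()['ee_pos']);snap('side','side3');crop('side3',250,190,350,300,5,'c6')
```

```text
[ 569.80202642 -253.1496541   277.51550934]
```

View pics/c6.png

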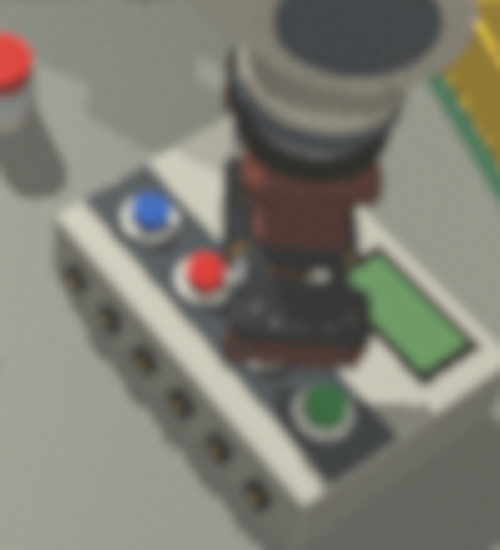

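Fingertips are above yellow, with red and green clear on either side. Pressing.

send_rows --commands '[{"translation": [0,0,-0.1],"twist": [0,0,0]},{"translation": [0,0,-0.18],"twist": [0,0,0]},{"translation": [0,0,-0.23],"twist": [0,0,0]},{"translation": [0,0,-0.26],"twist": [0,0,0]},{"translation": [0,0,-0.28],"twist": [0,0,0]},{"translation": [0,0,-0.3],"twist": [0,0,0]},{"translation": [0,0,-0.315],"twist": [0,0,0]},{"translation": [0,0,-0.325],"twist": [0,0,0]},{"translation": [0,0,-0.33],"twist": [0,0,0]},{"translation": [0,0,-0.33],"twist": [0,0,0]}]'

```text
t: 12.25
ee_pos: [570.6, -253.8, 249.9]
orientation: [0.582, 3.087, 0.0]
ft_force: [-8.1, 4.4, 23.7]
width: 0.7
```

Tip is at 67.9 mm with 24 N: yellow is fully down. On to green.

send_rows --commands '[{"translation": [0,0,0.05],"twist": [0,0,0]},{"translation": [0,0,0.2],"twist": [0,0,0]},{"translation": [0,0,0.33],"twist": [0,0,0]},{"translation": [0.02,-0.06,0.33],"twist": [0,0,0]},{"translation": [0.06,-0.18,0.33],"twist": [0,0,0]},{"translation": [0.1,-0.31,0.33],"twist": [0,0,0]},{"translation": [0.14,-0.43,0.33],"twist": [0,0,0]},{"translation": [0.155,-0.495,0.33],"twist": [0,0,0]},{"translation": [0.155,-0.495,0.33],"twist": [0,0,0]},{"translation": [0.155,-0.495,0.33],"twist": [0,0,0]}]'

```text
t: 13.25
ee_pos: [585.9, -303.6, 279.7]
orientation: [-0.583, -3.086, -0.001]
ft_force: [0.4, 0.2, -0.7]
width: 0.8
```

send_rows --commands '[{"translation": [0,0,-0.1],"twist": [0,0,0]},{"translation": [0,0,-0.18],"twist": [0,0,0]},{"translation": [0,0,-0.23],"twist": [0,0,0]},{"translation": [0,0,-0.26],"twist": [0,0,0]},{"translation": [0,0,-0.28],"twist": [0,0,0]},{"translation": [0,0,-0.3],"twist": [0,0,0]},{"translation": [0,0,-0.315],"twist": [0,0,0]},{"translation": [0,0,-0.325],"twist": [0,0,0]},{"translation": [0,0,-0.33],"twist": [0,0,0]},{"translation": [0,0,-0.33],"twist": [0,0,0]}]'

```text
t: 14.25
ee_pos: [586.1, -303.3, 249.9]
orientation: [0.582, 3.087, 0.0]
ft_force: [-8.2, 5.3, 22.5]
width: 0.4
```

Green is at its stop too. Lifting clear for a final look.

send_rows --commands '[{"translation": [0,0,0.05],"twist": [0,0,0]},{"translation": [0,0,0.2],"twist": [0,0,0]},{"translation": [0,0,0.4],"twist": [0,0,0]},{"translation": [0,0,0.65],"twist": [0,0,0]},{"translation": [0,0,0.9],"twist": [0,0,0]},{"translation": [0,-0.1,1],"twist": [0,0,0]},{"translation": [0,-0.4,1],"twist": [0,0,0]},{"translation": [0,-0.7,1],"twist": [0,0,0]},{"translation": [0,-0.95,1],"twist": [0,0,0]},{"translation": [0,-1,1],"twist": [0,0,0]}]'

```text
t: 15.25
ee_pos: [585.6, -406.5, 346.9]
orientation: [0.586, 3.086, -0.002]
ft_force: [0.1, 0.6, 0.3]
width: 0.3
```

send_rows --commands '[{"translation": [0,-0.1,0.1],"twist": [0,0,0]},{"translation": [0,-0.2,0.2],"twist": [0,0,0]},{"translation": [0,-0.4,0.3],"twist": [0,0,0]},{"translation": [0,-0.6,0.4],"twist": [0,0,0]},{"translation": [0,-0.8,0.5],"twist": [0,0,0]},{"translation": [0,-0.9,0.5],"twist": [0,0,0]},{"translation": [0,-1,0.5],"twist": [0,0,0]},{"translation": [0,-1,0.5],"twist": [0,0,0]},{"translation": [0,-1,0.5],"twist": [0,0,0]},{"translation": [0,-1,0.5],"twist": [0,0,0]}]'

```text
t: 16.25
ee_pos: [586.2, -502.6, 396.6]
orientation: [-0.581, -3.086, -0.001]
ft_force: [-0.9, -0.8, 0.4]
width: 0.6
```

Run:
```python
from h import *
snap('side','side4');snap('top','top4')
crop('side4',220,120,350,310,3,'a');crop('top4',165,140,365,240,2,'b')
a,b=cv2.imread('pics/a.png'),cv2.imread('pics/b.png')
o=np.zeros((570,790,3),np.uint8);o[:570,:390]=a;o[:200,390:790]=b;cv2.imwrite('pics/fin.png',o);print(ctrl.get_obs()['ft_force'])
```

```text
[ 0.23614608 -0.23276177 -0.24151347]
```

View pics/fin.png

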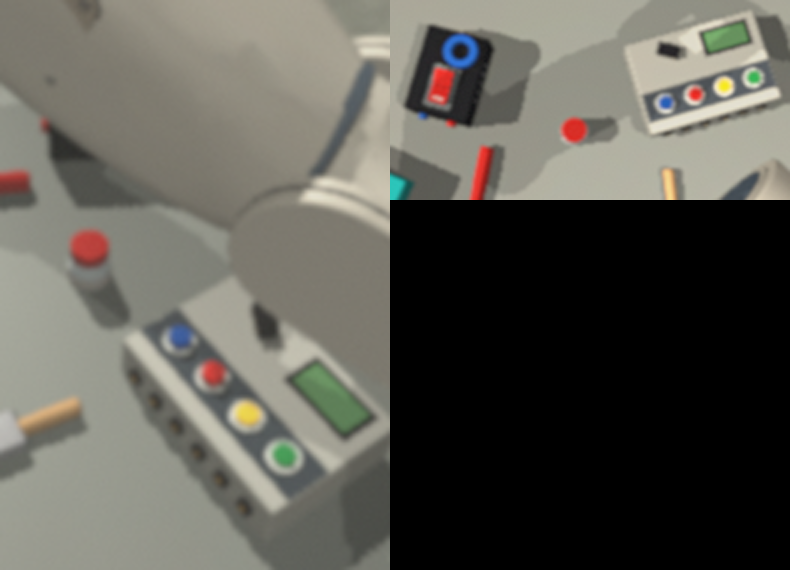

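The view shows yellow and green sitting lower than blue and red, with everything else in place. Handing in.

```bash
python3 -c "
from workcell import ctrl
print(ctrl.close_job())"
```

```text
the job is handed in; nothing more can be done
None
```

I pressed the rocker fully to ON, then the yellow key, then the green key, all with closed fingertips. I handed the job in at about 16 s; the hand-in reports no verdict.

- **Rocker:** the fingertips stopped at 86 mm with 25 N. After I lifted off, the side view showed the front wing level and the rear wing raised, and the power unit had not shifted.
- **Yellow and green:** each stopped at 68 mm with about 23 N, which is the fully-down height.
- **Blue and red:** in the final pictures they still look up. I judged this by eye rather than measuring it.
- **Bystanders:** those I could see looked unmoved. The final crops left out the solder spool and parts tray, but the arm never went near either. In the last side view the arm hid most of the power unit, so the top view was the check there.

The arm ended clear of everything, with the wrist force near zero, and no checks failed or disagreed.

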